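# Clear the transport block and wind the rack carriage to its stop

## Task

The blue transport block is still standing in the rack feeder between the tube carriage and the end stop: take it out and put it back down in its own blue-marked storage slot, sitting flat on the slot's floor. Then wind the handwheel by its red crank knob, clockwise seen from above, until the carriage just touches the end stop, without forcing it hard against the stop. Leave it touching, and do not disturb the yellow block, the reagent bottle or the tip box.

Things in the scene. Friction and masses are not known exactly. Their poses are not given: they have to be found in the camera images.
- block_blue: Loose blue block, 0.2 to 0.4 kg. Foot 100 (x) x 36 (y) x 30 mm high; on its middle stands a grip fin 16 mm thick (x), 30 mm wide (y), 30 to 65 mm above the underside: grip it from above, fingers closing along the block's x. Origin: centre of the underside; z up. Same either way round. Starts on the feeder deck between carriage and stop, long side across the feeder.
- block_blue_grip (a point): Grip point in the middle of the blue block's fin, 48 mm above its underside.
- slot_blue: Fixed white open tray, the blue block's storage slot, with blue floor and blue ends: outside 122 (x) x 58 (y) x 24 mm high, walls and floor 5 mm, so the pocket is 112 x 48 mm and 19 mm deep. Origin: centre of the underside; z up. The block stands in it with its long side along the slot's x, its underside then 5 mm above the slot's origin.
- slot_yellow: The same tray marked yellow; it holds the yellow block.
- slot_green: The same tray marked green; empty, and not the blue block's place.
- feeder: Fixed rack feeder: aluminium base 150 (x) x 420 mm (y, -170 to +250 from the origin), deck 30 mm above the table. Origin: on the table under the deck, z up. The carriage travels along the feeder's -y. A low white reader cowl (top 87 mm above the table) closes the -y end; the handwheel's gear column stands at the +y end.
- carriage: Carriage on the deck with a clamped white rack of purple-capped tubes, 130 mm wide, 80 mm long (y), its top 103 mm above the table; driven only by the handwheel, 60 mm of travel a turn (9.55 mm per rad). Origin: on the deck at the carriage's front (-y) face.
- carriage_face (a point): Centre of the dark blue bumper plate on the carriage's front (-y) face, 50 mm above the table.
- stop: Fixed dark steel end stop with an orange strip, 110 wide x 30 x 38 mm high, on the deck; set at a different place along the feeder each time. Origin: on the deck, at the face towards the carriage; its axes are parallel to the feeder's.
- stop_face (a point): Point on the stop's face (towards the feeder's +y) that meets the carriage_face  the gap to close is the y of carriage_face in the feeder's axes less the y of stop_face; 0 when touching.
- wheel (a joint): Handwheel angle in rad about its vertical axis, growing clockwise seen from above, which drives the carriage towards the stop. Turns freely with light friction (about 1 to 2 N at the knob) and stays where it is left.
- wheel_axis (a point): Point on the handwheel's vertical axis, at the height of the knob's grip (145 mm above the table). The wheel is a black disc of 120 mm diameter, its top 112 mm above the table.
- crank_knob (a point): Grip point on the upright red crank knob, 144 mm above the table: a cylinder of 24 mm diameter reaching from 114 to 162 mm above the table, 48 mm from the wheel's axis. It spins freely on its own pin, so a gripper can hold it and keep its own yaw while carrying it round.
- block_yellow: Bystander: yellow block of the same shape as the blue one, standing in the yellow slot. Leave it alone.
- reagent: Bystander: white reagent bottle, 64 mm diameter, 150 mm high, blue cap; origin at the centre of its underside. Leave it alone.
- tip_box: Bystander: white pipette-tip box with orange tips on top, 85 x 125 x 50 mm; origin at the centre of its underside. Leave it alone.

How it is judged (in metres and radians):
On the way, in this order (a step that is already met when the one before it is completed fails the run):
1. the blue block sits flat in its own blue slot, released, and the carriage has not been wound to the stop yet (x of block_blue in the frame of slot_blue between -0.009 and 0.009 m and y of block_blue in the frame of slot_blue between -0.009 and 0.009 m and z of block_blue in the frame of slot_blue below 0.009 m and angle between block_blue's own z axis and vertical below 0.08 rad and contact force between the fingers and block_blue below 0.3 N and linear speed of block_blue below 0.02 m/s and y of carriage_face in the frame of stop_face above 0.02 m), for 0.2 s.
2. the carriage has been wound to touch the end stop (y of carriage_face in the frame of stop_face below 0.0015 m), for 0.1 s.
At the end, for the whole second after the job is handed in: The blue block sits flat in the blue slot (centre within 9 mm of the slot's along each side, underside within 4 mm of the slot's floor, tilt under 0.08 rad), released and at rest; the carriage's front face is within 2 mm of the end stop and the handwheel is at rest (x of block_blue in the frame of slot_blue between -0.009 and 0.009 m and y of block_blue in the frame of slot_blue between -0.009 and 0.009 m and z of block_blue in the frame of slot_blue below 0.009 m and angle between block_blue's own z axis and vertical below 0.08 rad and contact force between the fingers and block_blue below 0.3 N and linear speed of block_blue below 0.02 m/s and y of carriage_face in the frame of stop_face below 0.002 m and velocity of joint wheel between -0.05 and 0.05 rad/s); the robot touches nothing.
It fails at once if the carriage is forced against the stop with more than 150 N (contact force between carriage and stop above 150 N).
It fails at once if the yellow block is moved more than 15 mm (distance of block_yellow from where it was at the start of the episode above 0.015 m).
It fails at once if the reagent bottle is moved more than 30 mm or tipped (distance of reagent from where it was at the start of the episode above 0.03 m or angle between reagent's own z axis and vertical above 0.4 rad).
It fails at once if the tip box is moved more than 30 mm (distance of tip_box from where it was at the start of the episode above 0.03 m).
It also fails if it takes over 72 s, if anything falls off the work surface, if the arm or the gripper's body presses on something with over 40 N, if the wrist force passes 120 N, or if a joint passes its speed limit or range.

## Robot

A 6-joint arm with a two-finger parallel gripper is mounted at the origin on the work surface. World frame = base frame: x ahead of the robot, y to its left, z up, the work surface at z = 0. Lengths are in m, angles in degrees, forces in N, time in s.
With the tool pointing down it reaches from about 0.375 to 0.9 m from the base axis. Payload 3.1 kg.
Tool frame: the origin (TCP) lies on the centre line of the jaws, within the pads' length; the fingertips stand 19 mm ahead of it and the grasp point (between the pads) is the TCP (tips_ahead is the distance from the TCP to the fingertips, in m); z points along the fingers, y is the line along which they close (so a half turn about z gives the same grasp; the last joint's range is limited). The gripper opens to 87 mm and grips with 3 to 60 N. Pads are 19 mm wide; open, the fingers measure 117 mm over their backs; the gripper's body (75 mm by 190 mm) begins 51 mm behind the grasp point.
Start: joints at [62.768, 30.224, 82.088, -0, 67.689, -10.227], TCP at [0.183, 0.598, 0.242] pointing down, gripper open.
Joint ranges: [-176.69, 176.69], [-43.24, 126.21], [12.49, 139.97], [-82, 262], [0, 151.66], [-163.58, 163.58]. Speed limits (degrees/s): [159.86, 159.86, 180, 180, 180, 180].

## Interface

Orientations are given as a 3x3 rotation matrix whose columns are the frame's x, y, z axes.
In Python, from rig import read_state, capture, hand_in, trace, landmark_of, tips_ahead gives the robot as it stands.
- The arm moves only by the shell command python3 -m jog 'ROWS'. ROWS is JSON, a list of rows, each an object of numbers: "tx", "ty", "tz": the shift along the tool's x, y, z in cm; "roll": the turn about the tool's z in rad; "jaw": the opening, from 0 (shut) to 1 (fully open). A call has 1 to 8 rows; each row shifts and turns the commanded pose from where the row before left it, along the tool's axes as they then stand; what a row does not reach is not made up. A row lasts 1/10 s, in which the tool goes at most 50 mm and 8.59 degrees, less where a joint would pass 70% of its speed; a pose out of reach is approached as far as the arm can. A call with a gripper value outside its range is refused whole. The fingers move at their own pace and stop on an object; the grip force is fixed at half the most. Time passes only in rows, so rows that do not move let the fingers close. It gives the time, the measured TCP pose, the force, the opening and the grip force at its end, in the units of the state.
- read_state(): the state, without advancing time (a new reading comes with each control period).
- capture(name): name is "scene" or "top" or "wrist"; returns a dict with "img" (384x512x3 uint8, red, green, blue), "vertical_fov" (degrees; the focal length in pixels is half the picture's height over the tangent of half this angle, whatever the lens; pixels are square), "cx", "cy" (the principal point, pixels), "k1" (the pictures are not rectified: a ray, as slopes to the right and down, at radius r is drawn at 1 + k1 r^2 times it, then the intrinsics apply), "cam_to_world" (4x4, takes a point from camera to world coordinates); the wrist camera has in their place "tool_from_camera" (4x4, takes a point from camera to tool coordinates, whose origin is the TCP and whose axes are the flange's). Camera axes: x right, y up, looking along -z (the intrinsics and any distortion apply to the point x, -y, -z); pixel columns grow to the right and rows downward; lengths in m; the calibration is good to about 2 mm. A picture is of the moment at which its call begins: read the wrist's pose just before it. There is no depth.
- hand_in(): hands the job in; it is judged then, once.
Trained networks look in the newest picture that a camera, given by its name, has taken for a name from the list of things; names that differ only in an ending like _2 or _b are one class to them, and where a whole thing is asked for, a point or a joint stands for the part that bears it (a point fixed in the world has none). Each returns a list of dicts, best first, with "p" (0 to 1); they miss things now and then, are a little off and sometimes report something else, mostly with a low value. They report only what shows in the picture. A call takes as long as a camera call.
- trace(camera, thing): "pixels" (384x512 bool, what is visible of it) and "bbox" ([left, top, width, height] in pixels, round what is visible of it).
- landmark_of(camera, thing): "point" ([row, column] in pixels: a listed point, or the origin of a listed thing).
The state is a dict: "time_s": time; "joint_positions": joint angles; "qvel": joint speeds; "tau": joint torques, N m; "position": TCP position; "tcp_rot": TCP orientation; "force": force on the tool from outside, world axes, zero at the start; "moment": the same for the moment, N m; "opening": opening from 0.0 (shut) to 1.0 (fully open); "grasp_force": force on a finger pad.
Only numpy, scipy, OpenCV 4.12 (cv2) and the standard library are available. Lean on these libraries where they do the work, as an engineer would, in place of code of your own. Each camera call takes 0.05 s, during which the arm holds its last target. There are 200 camera calls.

## Working session

There is one attempt and no reset: what is moved stays moved. The work goes in short steps, Python scripts to look and compute and a shell command to move; the robot and the scene stay as the last step left them, time stands still between calls to the robot, and variables do not carry over. Pictures are saved under pics/ and viewed, at most 10 in all, crops included, and the job is handed in when it is done.

```bash
mkdir -p pics; cat > h.py <<'E'
import numpy as np, cv2
from rig import read_state, capture, trace, landmark_of
def cam(c, st=None):
    T=np.array(c["cam_to_world"]) if "cam_to_world" in c else None
    if T is None:
        W=np.eye(4); W[:3,:3]=np.array(st["tcp_rot"]); W[:3,3]=st["position"]
        T=W@np.array(c["tool_from_camera"])
    f=192/np.tan(np.radians(c["vertical_fov"])/2)
    return dict(T=T,f=f,cx=c["cx"],cy=c["cy"],k1=c["k1"])
def ray(C,p):  # p=[row,col]
    d=np.array([(p[1]-C["cx"])/C["f"],(p[0]-C["cy"])/C["f"]]); u=d.copy()
    for _ in range(30): u=d/(1+C["k1"]*(u@u))
    v=C["T"][:3,:3]@np.array([u[0],-u[1],-1]); return C["T"][:3,3],v/np.linalg.norm(v)
def atz(C,p,z):
    o,v=ray(C,p); return o+v*(z-o[2])/v[2]
def tri(obs):
    A=np.zeros((3,3));b=np.zeros(3)
    for C,p in obs:
        o,v=ray(C,p);P=np.eye(3)-np.outer(v,v);A+=P;b+=P@o
    X=np.linalg.solve(A,b)
    res=[np.linalg.norm((np.eye(3)-np.outer(ray(C,p)[1],ray(C,p)[1]))@(X-C["T"][:3,3]))*1000 for C,p in obs]
    return X,np.round(res,1)
def look(name):
    st=read_state(); c=capture(name); return cam(c,st),c["img"]
E
python3 - <<'E'
from h import *
np.set_printoptions(precision=4,suppress=True)
names=["block_blue","block_blue_grip","slot_blue","slot_yellow","slot_green","feeder","carriage","carriage_face","stop","stop_face","wheel_axis","crank_knob","block_yellow","reagent","tip_box"]
import pickle
O={}
for n in ["scene","top"]:
    C,img=look(n); cv2.imwrite(f"pics/{n}0.png",img[:,:,::-1])
    for t in names:
        r=landmark_of(n,t)
        if r: O.setdefault(t,[]).append((C,r[0]["point"])); print(n,t,round(r[0]["p"],2),np.round(r[0]["point"],1), len(r))
for t,o in O.items():
    if len(o)==2: print(t,*tri(o))
print(read_state())
E
```

```text
scene block_blue 0.86 [179.9 266.3] 1
scene block_blue_grip 0.95 [163.3 268.1] 1
scene slot_blue 0.79 [235.7 161.7] 3
scene slot_yellow 0.84 [217.8 181.8] 2
scene slot_green 0.93 [226.3 113.8] 1
scene feeder 0.87 [187.7 260.8] 1
scene carriage 0.97 [178.7 275.1] 1
scene carriage_face 0.85 [170.4 273.2] 2
scene stop 0.79 [184.4 250.6] 1
scene stop_face 0.92 [179.8 250.7] 1
scene wheel_axis 0.89 [131.7 322.2] 3
scene crank_knob 0.6 [141.1 322. ] 1
scene block_yellow 0.88 [211.  179.7] 1
scene reagent 0.72 [289.6 184.1] 1
scene tip_box 0.57 [231.7 339.2] 1
top block_blue 0.97 [226.9 212.5] 1
top block_blue_grip 0.71 [232.4 211.9] 1
top slot_blue 0.72 [212.  335.5] 1
top slot_yellow 0.59 [238.7 311. ] 1
top slot_green 0.66 [240.3 364.5] 1
top feeder 0.6 [231.2 214.5] 1
top carriage 0.93 [234.  205.2] 1
top carriage_face 0.65 [232.  200.4] 1
top stop 0.56 [231.9 229.1] 2
top stop_face 0.91 [233.3 235. ] 1
top wheel_axis 0.72 [232.3 135.6] 1
top crank_knob 0.6 [213.1 148.4] 1
top block_yellow 0.43 [145.  184.3] 1
top reagent 0.96 [149.4 330.9] 1
top tip_box 0.96 [147.  185.1] 1
block_blue 
[... 516 characters left out ...]

block_yellow [ 0.7034 -0.0722  0.1983] [186.2 186.2]
reagent [ 0.7424 -0.2868 -0.0125] [1.6 1.6]
tip_box [ 0.7611  0.1431 -0.0115] [1.2 1.2]
{'time_s': 1.6, 'joint_positions': array([ 62.7676,  30.2212,  82.0883,  -0.003 ,  67.6885, -10.2271]), 'qvel': array([-0.0201, -0.0287, -0.0563,  0.0405, -0.0268,  0.0182]), 'tau': array([  0.0012, -44.0004, -17.698 ,   0.0634,   0.0504,  -0.    ]), 'position': array([0.1828, 0.5977, 0.2416]), 'tcp_rot': array([[-0.9563,  0.2924,  0.0001],
       [ 0.2924,  0.9563,  0.    ],
       [-0.0001,  0.    , -1.    ]]), 'force': array([-0.2025, -0.6594,  0.1344]), 'moment': array([-0.0069,  0.0053,  0.06  ]), 'grasp_force': 0.0, 'opening': 0.9983292114812085}
```

View pics/top0.png

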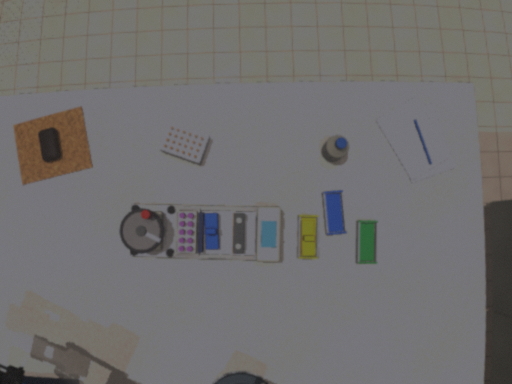

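View pics/scene0.png

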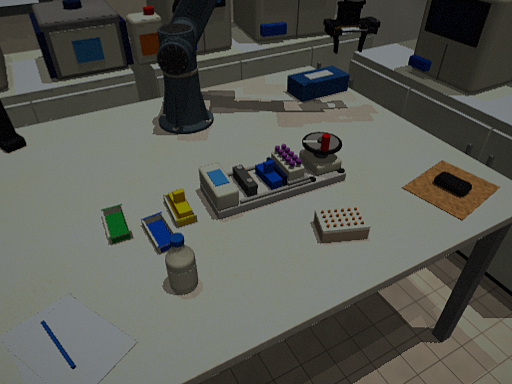

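```bash
R='{"tx":-3.2,"ty":-3.4,"tz":-0.5}'; python3 -m jog '[{"tx":-3.2,"ty":-3.4,"tz":-0.5},{"tx":-3.2,"ty":-3.4,"tz":-0.5},{"tx":-3.2,"ty":-3.4,"tz":-0.5},{"tx":-3.2,"ty":-3.4,"tz":-0.5},{"tx":-3.2,"ty":-3.4,"tz":-0.5},{"tx":-3.2,"ty":-3.4,"tz":-0.5},{"tx":-3.2,"ty":-3.4,"tz":-0.5},{"tx":-3.2,"ty":-3.4,"tz":-0.5}]'
python3 -m jog '[{"tx":-3.2,"ty":-3.4},{"tx":-3.2,"ty":-3.4},{"tx":-3.2,"ty":-3.4},{"tx":-3.2,"ty":-3.4},{"tx":-3.1,"ty":-3.1},{"roll":0.14},{"roll":0.14},{"roll":0.14}]'
python3 -m jog '[{"roll":0.14},{"roll":0.14},{"roll":0.14},{"roll":0.14},{"roll":0.14},{"roll":0.14},{},{}]'
python3 - <<'E'
from h import *
np.set_printoptions(precision=4,suppress=True)
s=read_state();print(s["time_s"],s["position"],s["tcp_rot"],s["joint_positions"])
C,img=look("wrist");cv2.imwrite("pics/w1.png",img[:,:,::-1])
print(C)
for t in ["block_blue","block_blue_grip","carriage_face","stop_face","stop","crank_knob","wheel_axis"]:
    r=landmark_of("wrist",t)
    if r: print(t,round(r[0]["p"],2),r[0]["point"])
E
```

```text
1.6 [0.1828 0.5977 0.2416] [[-0.9563  0.2924  0.0001]
 [ 0.2924  0.9563  0.    ]
 [-0.0001  0.     -1.    ]] [ 62.7676  30.2212  82.0883  -0.003   67.6885 -10.2271]
{'T': array([[ 0.2926, -0.9222, -0.2528,  0.1135],
       [ 0.9562,  0.2822,  0.0774,  0.6171],
       [-0.    , -0.2644,  0.9644,  0.3846],
       [ 0.    ,  0.    ,  0.    ,  1.    ]]), 'f': np.float64(270.06970203563833), 'cx': 254.07341481512864, 'cy': 192.5207735313983, 'k1': 0.015159876757032308}$[0]: bad value
$[0]: bad value
$[0]: bad value
```

View pics/w1.png

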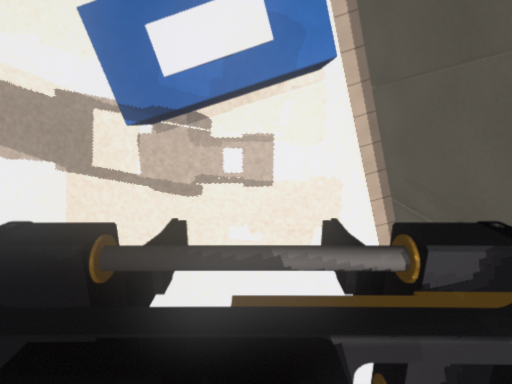

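The wrist picture shows only the table with the gripper in the lower half (fingers at row ~245), since the moves were refused. I'll send full rows.

```bash
python3 -m jog '[{"tx":-3.2,"ty":-3.4,"tz":-0.5,"roll":0,"jaw":1},{"tx":-3.2,"ty":-3.4,"tz":-0.5,"roll":0,"jaw":1}]'
```

```text
time_s: 2.2
position: [0.224, 0.5136, 0.2512]
tcp_rot: [[-0.957, 0.29, 0.0], [0.29, 0.957, -0.0], [-0.0, -0.0, -1.0]]
force: [0.6, 0.5, 0.2]
opening: 1.003
grasp_force: 0.0
```

```bash
python3 -m jog '[{"tx":-3.2,"ty":-3.4,"tz":-0.5,"roll":0,"jaw":1},{"tx":-3.2,"ty":-3.4,"tz":-0.5,"roll":0,"jaw":1},{"tx":-3.2,"ty":-3.4,"tz":-0.5,"roll":0,"jaw":1},{"tx":-3.2,"ty":-3.4,"tz":-0.5,"roll":0,"jaw":1},{"tx":-3.2,"ty":-3.4,"tz":-0.5,"roll":0,"jaw":1},{"tx":-3.2,"ty":-3.4,"tz":-0.5,"roll":0,"jaw":1},{"tx":-3.2,"ty":-3.4,"tz":0,"roll":0,"jaw":1},{"tx":-3.2,"ty":-3.4,"tz":0,"roll":0,"jaw":1}]' >/dev/null
python3 -m jog '[{"tx":-3.2,"ty":-3.4,"tz":0,"roll":0,"jaw":1},{"tx":-3.1,"ty":-3.1,"tz":0,"roll":0,"jaw":1},{"tx":0,"ty":0,"tz":0,"roll":0.14,"jaw":1},{"tx":0,"ty":0,"tz":0,"roll":0.14,"jaw":1},{"tx":0,"ty":0,"tz":0,"roll":0.14,"jaw":1},{"tx":0,"ty":0,"tz":0,"roll":0.14,"jaw":1},{"tx":0,"ty":0,"tz":0,"roll":0.14,"jaw":1},{"tx":0,"ty":0,"tz":0,"roll":0.14,"jaw":1}]' >/dev/null
python3 -m jog '[{"tx":0,"ty":0,"tz":0,"roll":0.14,"jaw":1},{"tx":0,"ty":0,"tz":0,"roll":0.14,"jaw":1},{"tx":0,"ty":0,"tz":0,"roll":0.14,"jaw":1},{"tx":0,"ty":0,"tz":0,"roll":0,"jaw":1},{"tx":0,"ty":0,"tz":0,"roll":0,"jaw":1}]'
python3 - <<'E'
from h import *
np.set_printoptions(precision=4,suppress=True)
C,img=look("wrist");cv2.imwrite("pics/w2.png",img[:,:,::-1])
for t in ["block_blue","block_blue_grip","carriage_face","stop_face","stop","crank_knob","wheel_axis"]:
    r=landmark_of("wrist",t)
    z={"block_blue":.03,"block_blue_grip":.078,"carriage_face":.05,"stop":.03,"stop_face":.05}.get(t,.145)
    if r: print(t,round(r[0]["p"],2),np.round(r[0]["point"],1),atz(C,r[0]["point"],z))
s=read_state();print(s["time_s"],s["joint_positions"])
E
```

```text
time_s: 4.3
position: [0.4306, 0.0983, 0.2817]
tcp_rot: [[-0.017, 1.0, 0.0], [1.0, 0.017, -0.0], [-0.0, 0.0, -1.0]]
force: [0.4, 0.2, 0.3]
opening: 0.997
grasp_force: 0.0
block_blue 0.66 [192.6 313.6] [0.5212 0.0621 0.03  ]
block_blue_grip 0.77 [203.9 319.1] [0.5186 0.0594 0.078 ]
carriage_face 0.66 [184.2 312.9] [0.5146 0.0798 0.05  ]
stop_face 0.61 [233.5 302.9] [0.5053 0.0037 0.05  ]
stop 0.91 [230.8 302.2] [ 0.5079 -0.0006  0.03  ]
crank_knob 0.72 [ 63.7 394.2] [0.5606 0.2204 0.145 ]
wheel_axis 0.83 [ 33.9 349.9] [0.5161 0.2449 0.145 ]
4.7 [ -1.688   12.8067 104.2093  -0.0004  62.9866  -2.5154]
```

View pics/w2.png

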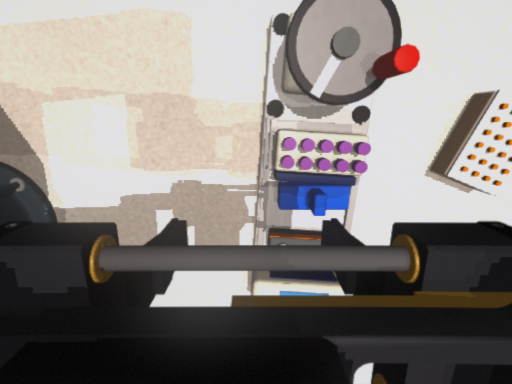

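The picture shows the blue block at about (315,200) between the carriage bumper (row ~180) and the stop (row ~233), with the knob top at (406,60); everything fits the network points. I'll move closer for a second view.

```bash
python3 -m jog '[{"tx":-2.6,"ty":2.8,"tz":1,"roll":0.0,"jaw":1},{"tx":-2.6,"ty":2.8,"tz":1,"roll":0,"jaw":1},{"tx":-2.6,"ty":2.8,"tz":1,"roll":0,"jaw":1},{"tx":0,"ty":0,"tz":0,"roll":0,"jaw":1},{"tx":0,"ty":0,"tz":0,"roll":0,"jaw":1},{"tx":0,"ty":0,"tz":0,"roll":0,"jaw":1}]'
python3 - <<'E'
from h import *
np.set_printoptions(precision=4,suppress=True)
C,img=look("wrist");cv2.imwrite("pics/w3.png",cv2.resize(img[:300,100:450,::-1],None,fx=2,fy=2))
for t in ["block_blue","block_blue_grip","carriage_face","stop_face","stop","crank_knob","wheel_axis"]:
    r=landmark_of("wrist",t)
    z={"block_blue":.03,"block_blue_grip":.078,"carriage_face":.05,"stop":.03,"stop_face":.05}.get(t,.145)
    if r: print(t,round(r[0]["p"],2),np.round(r[0]["point"],1),atz(C,r[0]["point"],z))
m=trace("wrist","block_blue")[0]; print(m["p"],m["bbox"]); np.savez("m3.npz",m=m["pixels"],img=img,**C)
E
```

```text
time_s: 5.3
position: [0.5147, 0.0221, 0.2515]
tcp_rot: [[-0.014, 1.0, -0.001], [1.0, 0.014, 0.0], [0.0, -0.001, -1.0]]
force: [-0.9, 0.5, -0.1]
opening: 0.996
grasp_force: 0.0
block_blue 0.85 [142.3 257.5] [0.5182 0.0622 0.03  ]
block_blue_grip 0.77 [145.3 254.8] [0.5145 0.0627 0.078 ]
carriage_face 0.58 [124.3 255. ] [0.5145 0.0857 0.05  ]
stop 0.58 [184.  249.3] [0.5078 0.005  0.03  ]
0.94 [218.7, 128.0, 80.0, 31.9]
```

View pics/w3.png

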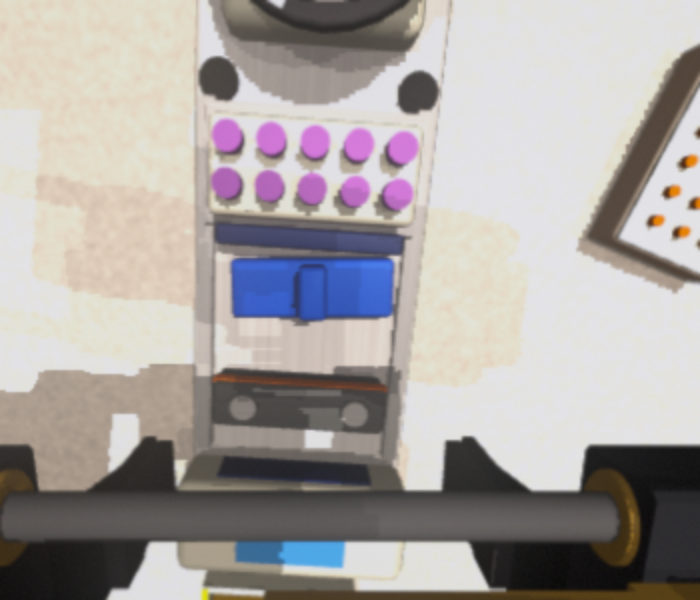

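Close view (crop doubled, offset 100 columns): block foot at columns 233–393 and rows 258–318, fin at (312,290), bumper at rows 225–250, stop strip at row ~380. The block is nearly level with the tool, with clear gaps on both sides. I'll triangulate the grip.

```bash
python3 - <<'E'
from h import *
np.set_printoptions(precision=4,suppress=True)
d=np.load("m3.npz"); C3={k:d[k] for k in ["T","f","cx","cy","k1"]}
from rig import capture
c=capture("wrist"); M=np.array(c["tool_from_camera"])
W=np.eye(4);W[:3,:3]=[[-.017,1,0],[1,.017,0],[0,0,-1]];W[:3,3]=[.4306,.0983,.2817]
C2=dict(C3);C2["T"]=W@M
print("grip",*tri([(C2,[203.9,319.1]),(C3,[145.3,254.8])]))
print("block",*tri([(C2,[192.6,313.6]),(C3,[142.3,257.5])]))
print("face",*tri([(C2,[184.2,312.9]),(C3,[124.3,255])]))
print("stop",*tri([(C2,[230.8,302.2]),(C3,[184,249.3])]))
q=lambda x,y:[y/2,100+x/2]
for n,x,y,z in [("fl",235,262,.06),("fr",391,259,.06),("nr",393,310,.06),("nl",233,314,.06),("fintop",312,279,.095),("bumpL",217,230,.06),("bumpR",405,243,.06),("stopL",213,377,.068),("stopR",385,389,.068)]: print(n,atz(C3,q(x,y),z))
ys,xs=np.nonzero(d["m"]); print(cv2.minAreaRect(np.c_[xs,ys].astype(np.float32)))
E
```

```text
grip [0.5145 0.0642 0.0935] [0.1 0.1]
block [0.5187 0.0636 0.0383] [0.9 0.9]
face [0.513  0.0845 0.0633] [2.1 2.1]
stop [0.5067 0.0063 0.0424] [2. 2.]
fl [0.4693 0.0774 0.06  ]
fr [0.5634 0.0805 0.06  ]
nr [0.5663 0.0499 0.06  ]
nl [0.4674 0.046  0.06  ]
fintop [0.5157 0.0706 0.095 ]
bumpL [0.459  0.0958 0.06  ]
bumpR [0.5712 0.0899 0.06  ]
stopL [0.4551 0.0075 0.068 ]
stopR [0.5628 0.0013 0.068 ]
((256.5326232910156, 143.75314331054688), (30.619976043701172, 81.26683044433594), 89.16968536376953)
```

```bash
python3 -m jog '[{"tx":4.2,"ty":0.1,"tz":0,"roll":-0.015,"jaw":1},{"tx":0,"ty":0,"tz":4,"roll":0,"jaw":1},{"tx":0,"ty":0,"tz":4,"roll":0,"jaw":1},{"tx":0,"ty":0,"tz":3,"roll":0,"jaw":1},{"tx":0,"ty":0,"tz":0,"roll":0,"jaw":1},{"tx":0,"ty":0,"tz":0,"roll":0,"jaw":1}]'
python3 - <<'E'
from h import *
np.set_printoptions(precision=4,suppress=True)
C,img=look("wrist");cv2.imwrite("pics/w4.png",img[:,:,::-1])
for t,z in [("block_blue",.03),("block_blue_grip",.078)]:
    r=landmark_of("wrist",t)
    if r: print(t,round(r[0]["p"],2),np.round(r[0]["point"],1),atz(C,r[0]["point"],z))
E
```

```text
time_s: 6.4
position: [0.5163, 0.0635, 0.1416]
tcp_rot: [[-0.029, 1.0, -0.001], [1.0, 0.029, 0.0], [0.0, -0.001, -1.0]]
force: [0.7, -0.6, -0.0]
opening: 0.997
grasp_force: 0.0
block_blue_grip 0.66 [211.4 254.7] [0.5166 0.0616 0.078 ]
```

View pics/w4.png

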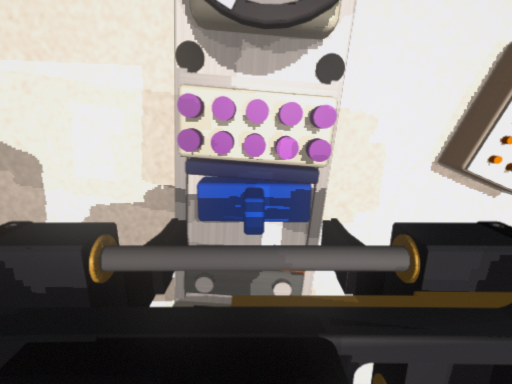

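The fin is at (254,210), centred between the fingers and clear of the bumper (row 170). Descending and gripping.

```bash
python3 -m jog '[{"tx":-0.1,"ty":0,"tz":2.5,"roll":0,"jaw":1},{"tx":0,"ty":0,"tz":2,"roll":0,"jaw":1},{"tx":0,"ty":0,"tz":1.3,"roll":0,"jaw":1},{"tx":0,"ty":0,"tz":0,"roll":0,"jaw":1}]'
python3 -m jog '[{"tx":0,"ty":0,"tz":0,"roll":0,"jaw":0},{"tx":0,"ty":0,"tz":0,"roll":0,"jaw":0},{"tx":0,"ty":0,"tz":0,"roll":0,"jaw":0},{"tx":0,"ty":0,"tz":0,"roll":0,"jaw":0},{"tx":0,"ty":0,"tz":0,"roll":0,"jaw":0},{"tx":0,"ty":0,"tz":0,"roll":0,"jaw":0},{"tx":0,"ty":0,"tz":0,"roll":0,"jaw":0},{"tx":0,"ty":0,"tz":0,"roll":0,"jaw":0}]'
```

```text
time_s: 6.95
position: [0.5158, 0.0625, 0.0832]
tcp_rot: [[-0.029, 1.0, -0.001], [1.0, 0.029, 0.0], [0.0, -0.001, -1.0]]
force: [-0.4, -0.7, 0.2]
opening: 1.002
grasp_force: 0.0
time_s: 7.75
position: [0.5161, 0.0625, 0.0835]
tcp_rot: [[-0.029, 1.0, -0.0], [1.0, 0.029, -0.0], [-0.0, -0.0, -1.0]]
force: [-0.4, 0.1, -0.7]
opening: 0.359
grasp_force: 0.0
```

```bash
python3 -m jog '[{"tx":0,"ty":0,"tz":0,"roll":0,"jaw":0},{"tx":0,"ty":0,"tz":0,"roll":0,"jaw":0},{"tx":0,"ty":0,"tz":0,"roll":0,"jaw":0},{"tx":0,"ty":0,"tz":0,"roll":0,"jaw":0},{"tx":0,"ty":0,"tz":0,"roll":0,"jaw":0}]'
python3 -m jog '[{"tx":0,"ty":0,"tz":-0.5,"roll":0,"jaw":0},{"tx":0,"ty":0,"tz":-1.5,"roll":0,"jaw":0},{"tx":0,"ty":0,"tz":-3,"roll":0,"jaw":0},{"tx":0,"ty":0,"tz":-4,"roll":0,"jaw":0},{"tx":0,"ty":0,"tz":-4,"roll":0,"jaw":0},{"tx":0,"ty":0,"tz":-3,"roll":0,"jaw":0},{"tx":0,"ty":0,"tz":0,"roll":0,"jaw":0}]'
```

```text
time_s: 8.25
position: [0.516, 0.0626, 0.0835]
tcp_rot: [[-0.029, 1.0, -0.0], [1.0, 0.029, 0.0], [0.0, -0.0, -1.0]]
force: [-0.1, -0.0, 0.1]
opening: 0.185
grasp_force: 30.0
time_s: 8.95
position: [0.5187, 0.0624, 0.2479]
tcp_rot: [[-0.029, 1.0, 0.01], [1.0, 0.029, -0.001], [-0.001, 0.01, -1.0]]
force: [1.9, 0.0, -2.9]
opening: 0.183
grasp_force: 30.0
```

```bash
python3 -m jog '[{"tx":-3,"ty":0.4,"tz":0,"roll":0,"jaw":0},{"tx":-4.8,"ty":0.4,"tz":0,"roll":0,"jaw":0},{"tx":-4.8,"ty":0.4,"tz":0,"roll":0,"jaw":0},{"tx":-4.8,"ty":0.4,"tz":0,"roll":0,"jaw":0},{"tx":-4.8,"ty":0.4,"tz":0,"roll":0,"jaw":0},{"tx":-4.8,"ty":0.4,"tz":0,"roll":0,"jaw":0},{"tx":-4.8,"ty":0.4,"tz":0,"roll":0,"jaw":0},{"tx":-4.8,"ty":0.4,"tz":0,"roll":0,"jaw":0}]'
python3 -m jog '[{"tx":-3,"ty":0,"tz":0,"roll":0,"jaw":0},{"tx":0,"ty":0,"tz":0,"roll":0,"jaw":0},{"tx":0,"ty":0,"tz":0,"roll":0,"jaw":0},{"tx":0,"ty":0,"tz":0,"roll":0,"jaw":0}]'
cat > slot.py <<'E'
from h import *
import pickle,sys
np.set_printoptions(precision=4,suppress=True)
C,img=look("wrist");cv2.imwrite(f"pics/{sys.argv[1]}.png",img[:,:,::-1])
out={"C":C}
for t in ["slot_blue","block_blue"]:
    for r in landmark_of("wrist",t): print(t,round(r["p"],2),np.round(r["point"],1),atz(C,r["point"],.0))
hsv=cv2.cvtColor(img,cv2.COLOR_RGB2HSV)
for r in trace("wrist","slot_blue"):
    m=r["pixels"]; ys,xs=np.nonzero(m); print("trace",round(r["p"],2),r["bbox"],cv2.minAreaRect(np.c_[xs,ys].astype(np.float32)))
pickle.dump((C,img),open(sys.argv[1]+".pkl","wb"))
E
python3 slot.py s1
python3 -m jog '[{"tx":-3,"ty":2,"tz":0,"roll":0,"jaw":0},{"tx":0,"ty":0,"tz":0,"roll":0,"jaw":0},{"tx":0,"ty":0,"tz":0,"roll":0,"jaw":0},{"tx":0,"ty":0,"tz":0,"roll":0,"jaw":0}]'
python3 slot.py s2
```

```text
time_s: 9.75
position: [0.5575, -0.3035, 0.2412]
tcp_rot: [[-0.029, 1.0, -0.003], [1.0, 0.029, 0.003], [0.003, -0.003, -1.0]]
force: [0.5, 0.2, -1.6]
opening: 0.184
grasp_force: 30.0
time_s: 10.15
position: [0.5587, -0.3306, 0.2419]
tcp_rot: [[-0.03, 1.0, -0.003], [1.0, 0.03, 0.003], [0.003, -0.003, -1.0]]
force: [-0.3, -0.0, -2.5]
opening: 0.183
grasp_force: 30.0
slot_blue 0.64 [137.8 255.5] [ 0.5585 -0.2855  0.    ]
block_blue 0.78 [211.4 254.2] [ 0.5599 -0.3943  0.    ]
block_blue 0.62 [140.1 383.6] [ 0.7374 -0.2836  0.    ]
trace 0.68 [207.8, 115.0, 98.5, 44.1] ((256.34930419921875, 137.5736541748047), (44.9271125793457, 94.29695892333984), 88.40885925292969)
time_s: 10.75
position: [0.5801, -0.3607, 0.2434]
tcp_rot: [[-0.03, 1.0, -0.001], [1.0, 0.03, 0.001], [0.001, -0.001, -1.0]]
force: [0.3, 0.4, -2.9]
opening: 0.178
grasp_force: 30.0
slot_blue 0.95 [113.8 238.7] [ 0.5564 -0.2845  0.    ]
block_blue 0.72 [212.5 256.5] [ 0.5854 -0.4271  0.    ]
block_blue 0.22 [174.1 176.9] [ 0.4677 -0.3714  0.    ]
trace 0.72 [187.5, 85.5, 103.3, 51.4] ((239.41445922851562, 113.11376953125), (48.257225036621094, 98.13752746582031), 88.65210723876953)
```

View pics/s1.png

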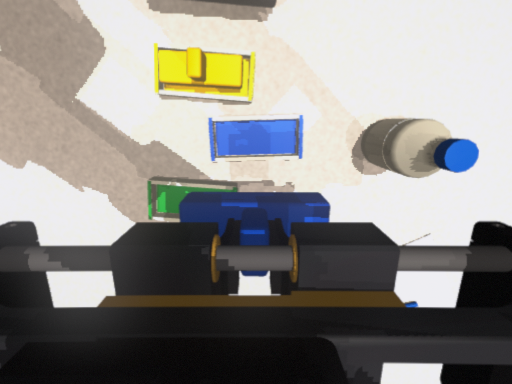

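Slot visible at columns 209–302, rows 115–161, held block at rows 193–225, reagent bottle well off to the right at (400,145). I'll fit the tray's outline to its blue pixels in both views.

```bash
cat > fit.py <<'E'
from h import *
import pickle
from scipy.optimize import minimize
np.set_printoptions(precision=4,suppress=True)
def proj(C,X):
    P=(np.linalg.inv(C["T"])@np.c_[X,np.ones(len(X))].T).T
    u=np.c_[P[:,0],-P[:,1]]/(-P[:,2:3]); r=(u**2).sum(1,keepdims=True)
    return u*(1+C["k1"]*r)*C["f"]+[C["cx"],C["cy"]]
def fill(h,S=4):
    m=np.zeros((384*S,512*S),np.uint8); cv2.fillConvexPoly(m,np.round((cv2.convexHull(h.astype(np.float32)).reshape(-1,2)+.5)*S).astype(np.int32),1); return m
V=[]
for n,c in [("s1",(137,256)),("s2",(114,239))]:
    C,img=pickle.load(open(n+".pkl","rb")); hsv=cv2.cvtColor(img,cv2.COLOR_RGB2HSV)
    m=cv2.inRange(hsv,(100,110,30),(130,255,255)); k,l,s,_=cv2.connectedComponentsWithStats(m)
    w=np.zeros_like(m); w[c[0]-32:c[0]+32,c[1]-58:c[1]+58]=1
    ids=[i for i in range(1,k) if s[i,4]>15 and w[l==i].all()]
    ys,xs=np.nonzero(np.isin(l,ids)); pts=np.concatenate([np.c_[xs+a,ys+b] for a in(-.5,.5) for b in(-.5,.5)])
    H=cv2.convexHull(pts.astype(np.float32)).reshape(-1,2); V.append((C,fill(H))); print(n,ids,[s[i].tolist() for i in ids])
def box(p):
    x,y,a,z=p; c,s=np.cos(a),np.sin(a)
    return np.array([[x+c*i-s*j,y+s*i+c*j,z+k] for i in(-.061,.061) for j in(-.029,.029) for k in(0,.024)])
def iou(M,h): 
    b=fill(h); return (M&b).sum()/(M|b).sum()
for vs,name in [(V,"both"),(V[:1],"s1"),(V[1:],"s2")]:
  for free in ([True,False] if name=="both" else [False]):
    f=lambda q: -sum(iou(M,proj(C,box([q[0]/1000,q[1]/1000,q[2]/100,q[3]/1000 if free else 0]))) for C,M in vs)/len(vs)
    r=minimize(f,[558,-285,2,0],method="Nelder-Mead",options=dict(initial_simplex=[[558,-285,2,0],[563,-285,2,0],[558,-280,2,0],[558,-285,8,0],[558,-285,2,6]],xatol=.05,fatol=1e-4)); print(name,free,r.x,r.fun)
E
python3 fit.py
```

```text
s1 [1, 2, 3] [[299, 115, 4, 43, 138], [209, 118, 6, 43, 141], [216, 120, 80, 35, 2626]]
s2 [1, 2, 3] [[283, 90, 4, 44, 136], [191, 92, 7, 45, 144], [199, 95, 82, 38, 2822]]
both True [ 558.4307 -284.6723    5.4918   -5.1262] -0.9551900753430221
both False [ 558.4382 -284.9498    5.6545   -4.6922] -0.9518198699198908
s1 False [ 558.6842 -284.0824    5.5489    1.0695] -0.9531824966379476
s2 False [ 558.1862 -284.6505    6.6254    1.7224] -0.9470875139353401
```

```bash
python3 -m jog '[{"tx":3.8,"ty":-1,"tz":0,"roll":-0.013,"jaw":0},{"tx":3.8,"ty":-0.9,"tz":2,"roll":-0.013,"jaw":0},{"tx":0,"ty":0,"tz":4,"roll":0,"jaw":0},{"tx":0,"ty":0,"tz":4,"roll":0,"jaw":0},{"tx":0,"ty":0,"tz":4,"roll":0,"jaw":0},{"tx":0,"ty":0,"tz":0,"roll":0,"jaw":0},{"tx":0,"ty":0,"tz":0,"roll":0,"jaw":0},{"tx":0,"ty":0,"tz":0,"roll":0,"jaw":0}]'
python3 - <<'E'
from h import *
C,img=look("wrist");cv2.imwrite("pics/p1.png",img[:,:,::-1])
s=read_state();print(s["position"],s["tcp_rot"])
for t in ["block_blue_grip","block_blue"]:
    for r in landmark_of("wrist",t): print(t,round(r["p"],2),np.round(r["point"],1),atz(C,r["point"],s["position"][2]-(.0055 if "grip" in t else .0535)))
E
```

```text
time_s: 11.75
position: [0.5604, -0.2877, 0.1061]
tcp_rot: [[-0.055, 0.998, 0.004], [0.998, 0.055, -0.003], [-0.003, 0.004, -1.0]]
force: [0.3, 0.1, -1.9]
opening: 0.179
grasp_force: 30.0
[ 0.56047833 -0.2878213   0.10640788] [[-0.0549777   0.9984772   0.00455289]
 [ 0.99848066  0.05499373 -0.00347403]
 [-0.00371912  0.00435497 -0.9999836 ]]
block_blue_grip 0.83 [243.5 253. ] [ 0.5595878  -0.28961328  0.10090788]
block_blue 0.76 [214.  257.1] [ 0.56268332 -0.28820375  0.05290788]
```

View pics/p1.png

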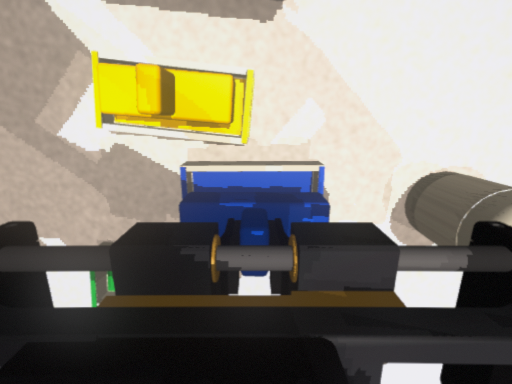

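The block (columns 180–328) lines up with the tray rim (181–324), parallel, with only the far wall showing at row 165; a 3 mm trim and then down.

```bash
python3 -m jog '[{"tx":0.3,"ty":-0.2,"tz":1,"roll":0,"jaw":0},{"tx":0,"ty":0,"tz":1.5,"roll":0,"jaw":0},{"tx":0,"ty":0,"tz":1.2,"roll":0,"jaw":0},{"tx":0,"ty":0,"tz":0,"roll":0,"jaw":0},{"tx":0,"ty":0,"tz":0.5,"roll":0,"jaw":0},{"tx":0,"ty":0,"tz":0.2,"roll":0,"jaw":0},{"tx":0,"ty":0,"tz":0,"roll":0,"jaw":0},{"tx":0,"ty":0,"tz":0,"roll":0,"jaw":0}]'
```

```text
time_s: 12.7
position: [0.5568, -0.2838, 0.0598]
tcp_rot: [[-0.055, 0.998, 0.0], [0.998, 0.055, -0.0], [-0.0, 0.0, -1.0]]
force: [-0.5, -0.0, -3.1]
opening: 0.18
grasp_force: 30.0
```

```bash
python3 -m jog '[{"tx":0,"ty":0.1,"tz":0.1,"roll":0,"jaw":0},{"tx":0,"ty":0,"tz":0.1,"roll":0,"jaw":0},{"tx":0,"ty":0,"tz":0,"roll":0,"jaw":0},{"tx":0,"ty":0,"tz":0,"roll":0,"jaw":0}]'
```

```text
time_s: 13.1
position: [0.5581, -0.2838, 0.0586]
tcp_rot: [[-0.055, 0.998, 0.001], [0.998, 0.055, -0.001], [-0.001, 0.001, -1.0]]
force: [-0.5, 0.5, 4.9]
opening: 0.179
grasp_force: 30.0
```

```bash
python3 -m jog '[{"tx":0,"ty":0,"tz":0,"roll":0,"jaw":0.6},{"tx":0,"ty":0,"tz":0,"roll":0,"jaw":0.6},{"tx":0,"ty":0,"tz":0,"roll":0,"jaw":0.6},{"tx":0,"ty":0,"tz":0,"roll":0,"jaw":0.6},{"tx":0,"ty":0,"tz":0,"roll":0,"jaw":0.6},{"tx":0,"ty":0,"tz":0,"roll":0,"jaw":0.6}]'
python3 -m jog '[{"tx":0,"ty":0,"tz":-1,"roll":0,"jaw":0.6},{"tx":0,"ty":0,"tz":-3,"roll":0,"jaw":0.6},{"tx":0,"ty":0,"tz":-4.5,"roll":0,"jaw":0.6},{"tx":0,"ty":0,"tz":-4.5,"roll":0,"jaw":0.6},{"tx":-2.5,"ty":0,"tz":-4.5,"roll":0,"jaw":0.6},{"tx":-2.5,"ty":0,"tz":0,"roll":0,"jaw":0.6},{"tx":0,"ty":0,"tz":0,"roll":0,"jaw":0.6},{"tx":0,"ty":0,"tz":0,"roll":0,"jaw":0.6}]'
python3 - <<'E'
from h import *
C,img=look("wrist");cv2.imwrite("pics/p2.png",img[:,:,::-1])
for t,z in [("block_blue",.005),("block_blue_grip",.053),("slot_blue",0)]:
    for r in landmark_of("wrist",t): print(t,round(r["p"],2),np.round(r["point"],1),atz(C,r["point"],z))
E
```

```text
time_s: 13.7
position: [0.5575, -0.2835, 0.0574]
tcp_rot: [[-0.055, 0.998, -0.0], [0.998, 0.055, 0.0], [0.0, -0.0, -1.0]]
force: [0.0, -0.0, 0.2]
opening: 0.58
grasp_force: 0.0
time_s: 14.5
position: [0.5597, -0.3326, 0.2316]
tcp_rot: [[-0.054, 0.999, -0.0], [0.999, 0.054, 0.001], [0.001, -0.0, -1.0]]
force: [-0.3, 0.5, -0.5]
opening: 0.599
grasp_force: 0.0
block_blue 0.94 [133.9 257. ] [ 0.56058875 -0.28177127  0.005     ]
block_blue_grip 0.82 [141.6 255.1] [ 0.5582221  -0.28818739  0.053     ]
```

View pics/p2.png

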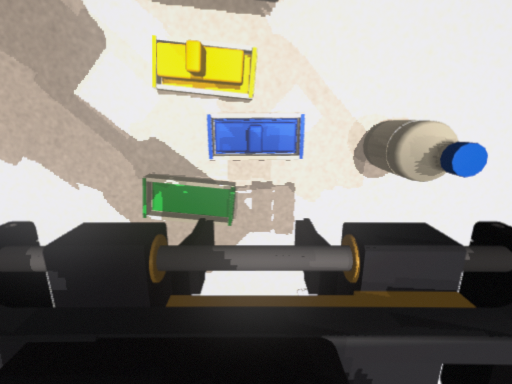

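Block sits centred in the blue tray (block and tray both centred at about (256,136)), yellow block and bottle untouched. On to the handwheel.

```bash
python3 -m jog '[{"tx":3,"ty":0,"tz":-1.5,"roll":0,"jaw":0.8},{"tx":4.8,"ty":0,"tz":-1.5,"roll":0,"jaw":0.8},{"tx":4.8,"ty":0,"tz":-1.5,"roll":0,"jaw":0.8},{"tx":4.8,"ty":0,"tz":-1.5,"roll":0,"jaw":0.8},{"tx":4.8,"ty":0,"tz":-1,"roll":0,"jaw":0.8},{"tx":4.8,"ty":0,"tz":0,"roll":0,"jaw":0.8},{"tx":4.8,"ty":0,"tz":0,"roll":0,"jaw":0.8},{"tx":4.8,"ty":0,"tz":0,"roll":0,"jaw":0.8}]' >/dev/null
python3 -m jog '[{"tx":4.8,"ty":0,"tz":0,"roll":0,"jaw":0.8},{"tx":4.8,"ty":0,"tz":0,"roll":0,"jaw":0.8},{"tx":2.2,"ty":0.6,"tz":0,"roll":0.054,"jaw":0.8},{"tx":0,"ty":0,"tz":0,"roll":0,"jaw":0.8},{"tx":0,"ty":0,"tz":0,"roll":0,"jaw":0.8},{"tx":0,"ty":0,"tz":0,"roll":0,"jaw":0.8}]'
cat > kn.py <<'E'
from h import *
import pickle,sys
np.set_printoptions(precision=4,suppress=True)
C,img=look("wrist");cv2.imwrite(f"pics/{sys.argv[1]}.png",img[:,:,::-1])
o={"C":C}
for t,z in [("crank_knob",.144),("wheel_axis",.145),("carriage_face",.05),("stop_face",.05)]:
    for r in landmark_of("wrist",t)[:1]: o[t]=r["point"]; print(t,round(r["p"],2),np.round(r["point"],1),atz(C,r["point"],z))
hsv=cv2.cvtColor(img,cv2.COLOR_RGB2HSV)
m=cv2.inRange(hsv,(0,150,60),(6,255,255))|cv2.inRange(hsv,(174,150,60),(180,255,255))
k,l,s,c=cv2.connectedComponentsWithStats(m); i=1+np.argmax(s[1:,4]); print("red",s[i],c[i])
pickle.dump(o,open(sys.argv[1]+".pkl","wb"))
if len(sys.argv)>2:
    p=pickle.load(open(sys.argv[2]+".pkl","rb"))
    for t in o:
        if t in p and t!="C": print("tri",t,*tri([(C,o[t]),(p["C"],p[t])]))
E
python3 kn.py k1
python3 -m jog '[{"tx":-4,"ty":2,"tz":0,"roll":0,"jaw":0.8},{"tx":0,"ty":0,"tz":0,"roll":0,"jaw":0.8},{"tx":0,"ty":0,"tz":0,"roll":0,"jaw":0.8},{"tx":0,"ty":0,"tz":0,"roll":0,"jaw":0.8}]'
python3 kn.py k2 k1
```

```text
time_s: 16.1
position: [0.5393, 0.1492, 0.3006]
tcp_rot: [[-0.001, 1.0, -0.001], [1.0, 0.001, -0.001], [-0.001, -0.001, -1.0]]
force: [-0.3, -0.4, -0.4]
opening: 0.802
grasp_force: 0.0
crank_knob 0.68 [116.2 275.3] [0.5616 0.2219 0.144 ]
wheel_axis 0.74 [ 93.6 235.6] [0.5197 0.2444 0.145 ]
carriage_face 0.76 [210.2 236.2] [0.5115 0.0834 0.05  ]
stop_face 0.85 [257.3 232.5] [0.5042 0.003  0.05  ]
red [267 104  22  24 396] [277.7222 115.4924]
time_s: 16.75
position: [0.5593, 0.1101, 0.3009]
tcp_rot: [[-0.0, 1.0, -0.001], [1.0, 0.0, 0.0], [0.0, -0.001, -1.0]]
force: [0.3, -0.1, -0.1]
opening: 0.803
grasp_force: 0.0
crank_knob 0.57 [ 77.6 257.8] [0.5628 0.221  0.144 ]
wheel_axis 0.63 [ 53.3 212.5] [0.5173 0.2433 0.145 ]
carriage_face 0.61 [184.  222.9] [0.5122 0.0859 0.05  ]
stop_face 0.73 [235.6 220.6] [0.5061 0.0021 0.05  ]
red [247  62  24  25 458] [258.5044  73.9563]
tri crank_knob [0.5626 0.2221 0.1348] [0.4 0.4]
tri wheel_axis [0.5187 0.2436 0.1469] [1.3 1.3]
tri carriage_face [0.5134 0.0895 0.0664] [0.9 0.9]
tri stop_face [ 0.5033 -0.0057  0.0335] [0.7 0.7]
```

View pics/k2.png

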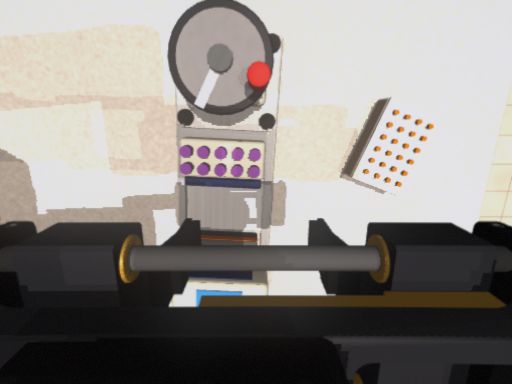

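The knob top is at (258,74), the wheel hub at (220,57) and the carriage bumper at row 182. Triangulated, the knob is 50 mm from the axis (48 stated) and at the right height, so I'll go for the grip.

```bash
python3 -m jog '[{"tx":3.7,"ty":0.3,"tz":0,"roll":0,"jaw":0.6},{"tx":3.7,"ty":0,"tz":0,"roll":0,"jaw":0.6},{"tx":3.7,"ty":0,"tz":0,"roll":0,"jaw":0.6},{"tx":0,"ty":0,"tz":4,"roll":0,"jaw":0.6},{"tx":0,"ty":0,"tz":4,"roll":0,"jaw":0.6},{"tx":0,"ty":0,"tz":4,"roll":0,"jaw":0.6},{"tx":0,"ty":0,"tz":2,"roll":0,"jaw":0.6},{"tx":0,"ty":0,"tz":1.5,"roll":0,"jaw":0.6}]'
python3 -m jog '[{"tx":0,"ty":0,"tz":0,"roll":0,"jaw":0.2},{"tx":0,"ty":0,"tz":0,"roll":0,"jaw":0.2},{"tx":0,"ty":0,"tz":0,"roll":0,"jaw":0.2},{"tx":0,"ty":0,"tz":0,"roll":0,"jaw":0.2},{"tx":0,"ty":0,"tz":0,"roll":0,"jaw":0.2},{"tx":0,"ty":0,"tz":0,"roll":0,"jaw":0.2}]'
```

```text
time_s: 17.8
position: [0.5613, 0.2214, 0.1438]
tcp_rot: [[-0.002, 1.0, -0.003], [1.0, 0.002, -0.001], [-0.001, -0.003, -1.0]]
force: [-0.0, 0.8, 0.5]
opening: 0.596
grasp_force: 0.0
time_s: 18.4
position: [0.5634, 0.2212, 0.1472]
tcp_rot: [[-0.001, 1.0, 0.002], [1.0, 0.001, 0.001], [0.001, 0.002, -1.0]]
force: [0.0, -0.7, 4.3]
opening: 0.265
grasp_force: 30.0
```

```bash
cat > arc.py <<'E'
import sys,numpy as np
# arc.py theta0 step n [ex ey]: rows tx=dy, ty=dx (cm), ex,ey correction in first row
t0,st,n=map(float,sys.argv[1:4]); n=int(n); R=4.8
t=np.radians(t0-st*np.arange(n+1)); P=np.round(R*np.c_[np.sin(t),np.cos(t)],2); d=np.diff(P,axis=0)
print("[" + ",".join('{"tx":%.2f,"ty":%.2f,"tz":0,"roll":0,"jaw":0.2}'%tuple(r) for r in d)+"] end",t0-st*n)
E
python3 arc.py -26.8 10 4
```

```text
[{"tx":-0.72,"ty":-0.44,"tz":0,"roll":0,"jaw":0.2},{"tx":-0.62,"ty":-0.55,"tz":0,"roll":0,"jaw":0.2},{"tx":-0.52,"ty":-0.66,"tz":0,"roll":0,"jaw":0.2},{"tx":-0.39,"ty":-0.74,"tz":0,"roll":0,"jaw":0.2}] end -66.8
```

```bash
python3 -m jog '[{"tx":-0.72,"ty":-0.44,"tz":0,"roll":0,"jaw":0.2},{"tx":-0.62,"ty":-0.55,"tz":0,"roll":0,"jaw":0.2},{"tx":-0.52,"ty":-0.66,"tz":0,"roll":0,"jaw":0.2},{"tx":-0.39,"ty":-0.74,"tz":0,"roll":0,"jaw":0.2},{"tx":0,"ty":0,"tz":0,"roll":0,"jaw":0.2},{"tx":0,"ty":0,"tz":0,"roll":0,"jaw":0.2}]'
python3 arc.py -66.8 15 6
```

```text
time_s: 19.0
position: [0.5377, 0.1987, 0.1471]
tcp_rot: [[-0.0, 1.0, -0.001], [1.0, 0.0, 0.001], [0.001, -0.001, -1.0]]
force: [-2.6, 2.5, 7.9]
opening: 0.267
grasp_force: 30.0
[{"tx":-0.34,"ty":-1.21,"tz":0,"roll":0,"jaw":0.2},{"tx":-0.02,"ty":-1.25,"tz":0,"roll":0,"jaw":0.2},{"tx":0.31,"ty":-1.21,"tz":0,"roll":0,"jaw":0.2},{"tx":0.62,"ty":-1.10,"tz":0,"roll":0,"jaw":0.2},{"tx":0.87,"ty":-0.89,"tz":0,"roll":0,"jaw":0.2},{"tx":1.08,"ty":-0.64,"tz":0,"roll":0,"jaw":0.2}] end -156.8
```

```bash
python3 -m jog '[{"tx":-0.34,"ty":-1.21,"tz":0,"roll":0,"jaw":0.2},{"tx":-0.02,"ty":-1.25,"tz":0,"roll":0,"jaw":0.2},{"tx":0.31,"ty":-1.21,"tz":0,"roll":0,"jaw":0.2},{"tx":0.62,"ty":-1.10,"tz":0,"roll":0,"jaw":0.2},{"tx":0.87,"ty":-0.89,"tz":0,"roll":0,"jaw":0.2},{"tx":1.08,"ty":-0.64,"tz":0,"roll":0,"jaw":0.2},{"tx":0,"ty":0,"tz":0,"roll":0,"jaw":0.2}]'
python3 arc.py -156.8 15 7
```

```text
time_s: 19.7
position: [0.4767, 0.2253, 0.1471]
tcp_rot: [[-0.002, 1.0, 0.004], [1.0, 0.002, 0.002], [0.002, 0.004, -1.0]]
force: [2.8, 2.7, 6.9]
opening: 0.266
grasp_force: 30.0
[{"tx":1.21,"ty":-0.34,"tz":0,"roll":0,"jaw":0.2},{"tx":1.25,"ty":-0.02,"tz":0,"roll":0,"jaw":0.2},{"tx":1.21,"ty":0.31,"tz":0,"roll":0,"jaw":0.2},{"tx":1.10,"ty":0.62,"tz":0,"roll":0,"jaw":0.2},{"tx":0.89,"ty":0.87,"tz":0,"roll":0,"jaw":0.2},{"tx":0.64,"ty":1.08,"tz":0,"roll":0,"jaw":0.2},{"tx":0.34,"ty":1.21,"tz":0,"roll":0,"jaw":0.2}] end -261.8
```

```bash
python3 -m jog '[{"tx":1.21,"ty":-0.34,"tz":0,"roll":0,"jaw":0.2},{"tx":1.25,"ty":-0.02,"tz":0,"roll":0,"jaw":0.2},{"tx":1.21,"ty":0.31,"tz":0,"roll":0,"jaw":0.2},{"tx":1.10,"ty":0.62,"tz":0,"roll":0,"jaw":0.2},{"tx":0.89,"ty":0.87,"tz":0,"roll":0,"jaw":0.2},{"tx":0.64,"ty":1.08,"tz":0,"roll":0,"jaw":0.2},{"tx":0.34,"ty":1.21,"tz":0,"roll":0,"jaw":0.2},{"tx":0,"ty":0,"tz":0,"roll":0,"jaw":0.2}]'
python3 arc.py -261.8 15 7
python3 - <<'E'
import numpy as np
from scipy.optimize import least_squares
from rig import read_state
P=np.array([[.5634,.2212],[.5377,.1987],[.4767,.2253],read_state()["position"][:2]])
r=least_squares(lambda q:np.hypot(*(P-q[:2]).T)-.048,[.518,.244]); c=r.x
print(c,r.fun*1000,np.degrees(np.arctan2(*(P-c).T[::-1])))
E
```

```text
time_s: 20.5
position: [0.5143, 0.2913, 0.1471]
tcp_rot: [[-0.001, 1.0, 0.002], [1.0, 0.001, 0.001], [0.001, 0.003, -1.0]]
force: [0.0, 3.4, 8.8]
opening: 0.264
grasp_force: 30.0
[{"tx":0.02,"ty":1.25,"tz":0,"roll":0,"jaw":0.2},{"tx":-0.31,"ty":1.21,"tz":0,"roll":0,"jaw":0.2},{"tx":-0.62,"ty":1.10,"tz":0,"roll":0,"jaw":0.2},{"tx":-0.87,"ty":0.89,"tz":0,"roll":0,"jaw":0.2},{"tx":-1.08,"ty":0.64,"tz":0,"roll":0,"jaw":0.2},{"tx":-1.21,"ty":0.34,"tz":0,"roll":0,"jaw":0.2},{"tx":-1.25,"ty":0.02,"tz":0,"roll":0,"jaw":0.2}] end -366.8
[0.52102409 0.24375297] [0.00368613 0.04014991 0.01184698 0.04438131] [ -28.0224492   -69.68847192 -157.3971013    98.10073699]
```

```bash
python3 -m jog '[{"tx":0.02,"ty":1.25,"tz":0,"roll":0,"jaw":0.2},{"tx":-0.31,"ty":1.21,"tz":0,"roll":0,"jaw":0.2},{"tx":-0.62,"ty":1.10,"tz":0,"roll":0,"jaw":0.2},{"tx":-0.87,"ty":0.89,"tz":0,"roll":0,"jaw":0.2},{"tx":-1.08,"ty":0.64,"tz":0,"roll":0,"jaw":0.2},{"tx":-1.21,"ty":0.34,"tz":0,"roll":0,"jaw":0.2},{"tx":-1.25,"ty":0.02,"tz":0,"roll":0,"jaw":0.2},{"tx":0,"ty":0,"tz":0,"roll":0,"jaw":0.2}]'
python3 arc.py -366.8 15 6
python3 - <<'E'
from h import *
np.set_printoptions(precision=4,suppress=True)
C,img=look("top")
for t in ["carriage_face","stop_face"]:
    for r in landmark_of("top",t)[:2]: print(t,round(r["p"],2),r["point"],atz(C,r["point"],.05))
E
```

```text
time_s: 21.3
position: [0.5683, 0.2353, 0.1471]
tcp_rot: [[-0.001, 1.0, 0.002], [1.0, 0.001, -0.002], [-0.002, 0.002, -1.0]]
force: [2.5, -1.7, 7.7]
opening: 0.267
grasp_force: 30.0
[{"tx":-1.21,"ty":-0.31,"tz":0,"roll":0,"jaw":0.2},{"tx":-1.10,"ty":-0.62,"tz":0,"roll":0,"jaw":0.2},{"tx":-0.89,"ty":-0.87,"tz":0,"roll":0,"jaw":0.2},{"tx":-0.64,"ty":-1.08,"tz":0,"roll":0,"jaw":0.2},{"tx":-0.34,"ty":-1.21,"tz":0,"roll":0,"jaw":0.2},{"tx":-0.02,"ty":-1.25,"tz":0,"roll":0,"jaw":0.2}] end -456.8
carriage_face 0.95 [232.0, 222.3] [0.511  0.0343 0.05  ]
carriage_face 0.34 [240.6, 367.9] [ 0.4752 -0.3693  0.05  ]
stop_face 0.94 [233.3, 233.2] [0.5067 0.0044 0.05  ]
```

```bash
python3 -m jog '[{"tx":-1.21,"ty":-0.31,"tz":0,"roll":0,"jaw":0.2},{"tx":-1.10,"ty":-0.62,"tz":0,"roll":0,"jaw":0.2},{"tx":-0.89,"ty":-0.87,"tz":0,"roll":0,"jaw":0.2},{"tx":-0.64,"ty":-1.08,"tz":0,"roll":0,"jaw":0.2},{"tx":-0.34,"ty":-1.21,"tz":0,"roll":0,"jaw":0.2},{"tx":-0.02,"ty":-1.25,"tz":0,"roll":0,"jaw":0.2},{"tx":0,"ty":0,"tz":0,"roll":0,"jaw":0.2}]'
python3 arc.py -456.8 5 8
python3 - <<'E'
from h import *
np.set_printoptions(precision=4,suppress=True)
C,img=look("top")
for t in ["carriage_face","stop_face"]:
    for r in landmark_of("top",t)[:1]: print(t,round(r["p"],2),r["point"],atz(C,r["point"],.05))
C,img=look("scene")
for t in ["carriage_face","stop_face"]:
    for r in landmark_of("scene",t)[:1]: print(t,round(r["p"],2),r["point"],atz(C,r["point"],.05))
E
```

```text
time_s: 22.15
position: [0.5123, 0.1965, 0.1471]
tcp_rot: [[-0.0, 1.0, -0.001], [1.0, 0.0, 0.003], [0.003, -0.001, -1.0]]
force: [0.2, 4.8, 7.5]
opening: 0.267
grasp_force: 30.0
[{"tx":0.07,"ty":-0.41,"tz":0,"roll":0,"jaw":0.2},{"tx":0.10,"ty":-0.41,"tz":0,"roll":0,"jaw":0.2},{"tx":0.14,"ty":-0.39,"tz":0,"roll":0,"jaw":0.2},{"tx":0.18,"ty":-0.38,"tz":0,"roll":0,"jaw":0.2},{"tx":0.20,"ty":-0.37,"tz":0,"roll":0,"jaw":0.2},{"tx":0.24,"ty":-0.35,"tz":0,"roll":0,"jaw":0.2},{"tx":0.26,"ty":-0.32,"tz":0,"roll":0,"jaw":0.2},{"tx":0.29,"ty":-0.30,"tz":0,"roll":0,"jaw":0.2}] end -496.8
carriage_face 0.64 [232.3, 228.7] [0.5097 0.0168 0.05  ]
stop_face 0.9 [232.7, 233.0] [0.5083 0.005  0.05  ]
carriage_face 0.57 [178.9, 251.0] [0.5123 0.0097 0.05  ]
stop_face 0.66 [180.4, 248.0] [ 0.5145 -0.0013  0.05  ]
```

```bash
python3 -m jog '[{"tx":0.07,"ty":-0.41,"tz":0,"roll":0,"jaw":0.2},{"tx":0.10,"ty":-0.41,"tz":0,"roll":0,"jaw":0.2},{"tx":0.14,"ty":-0.39,"tz":0,"roll":0,"jaw":0.2},{"tx":0.18,"ty":-0.38,"tz":0,"roll":0,"jaw":0.2},{"tx":0.20,"ty":-0.37,"tz":0,"roll":0,"jaw":0.2},{"tx":0.24,"ty":-0.35,"tz":0,"roll":0,"jaw":0.2},{"tx":0.26,"ty":-0.32,"tz":0,"roll":0,"jaw":0.2},{"tx":0.29,"ty":-0.30,"tz":0,"roll":0,"jaw":0.2}]'
python3 arc.py -496.8 3 16
python3 - <<'E'
from h import *
np.set_printoptions(precision=4,suppress=True)
for n in ["top","scene"]:
  C,img=look(n)
  for t in ["carriage_face","stop_face"]:
    for r in landmark_of(n,t)[:1]: print(t,round(r["p"],2),r["point"],atz(C,r["point"],.05))
E
```

```text
time_s: 23.25
position: [0.4865, 0.2104, 0.1471]
tcp_rot: [[-0.001, 1.0, 0.005], [1.0, 0.001, 0.001], [0.001, 0.005, -1.0]]
force: [3.8, 2.4, 5.7]
opening: 0.267
grasp_force: 30.0
[{"tx":0.19,"ty":-0.17,"tz":0,"roll":0,"jaw":0.2},{"tx":0.20,"ty":-0.15,"tz":0,"roll":0,"jaw":0.2},{"tx":0.20,"ty":-0.15,"tz":0,"roll":0,"jaw":0.2},{"tx":0.21,"ty":-0.14,"tz":0,"roll":0,"jaw":0.2},{"tx":0.22,"ty":-0.12,"tz":0,"roll":0,"jaw":0.2},{"tx":0.23,"ty":-0.11,"tz":0,"roll":0,"jaw":0.2},{"tx":0.23,"ty":-0.10,"tz":0,"roll":0,"jaw":0.2},{"tx":0.23,"ty":-0.09,"tz":0,"roll":0,"jaw":0.2},{"tx":0.24,"ty":-0.08,"tz":0,"roll":0,"jaw":0.2},{"tx":0.24,"ty":-0.06,"tz":0,"roll":0,"jaw":0.2},{"tx":0.25,"ty":-0.05,"tz":0,"roll":0,"jaw":0.2},{"tx":0.25,"ty":-0.04,"tz":0,"roll":0,"jaw":0.2},{"tx":0.25,"ty":-0.03,"tz":0,"roll":0,"jaw":0.2},{"tx":0.25,"ty":-0.01,"tz":0,"roll":0,"jaw":0.2},{"tx":0.25,"ty":0.00,"tz":0,"roll":0,"jaw":0.2},{"tx":0.25,"ty":0.02,"tz":0,"roll":0,"jaw":0.2}] end -544.8
carriage_face 0.93 [231.9, 231.4] [0.5106 0.0093 0.05  ]
stop_face 0.62 [233.0, 232.5] [0.5075 0.0063 0.05  ]
carriage_face 0.86 [180.5, 248.2] [ 0.5152 -0.001   0.05  ]
stop_face 0.7 [177.9, 248.6] [0.5047 0.0059 0.05  ]
```

```bash
python3 -m jog '[{"tx":0.19,"ty":-0.17,"tz":0,"roll":0,"jaw":0.2},{"tx":0.20,"ty":-0.15,"tz":0,"roll":0,"jaw":0.2},{"tx":0,"ty":0,"tz":0,"roll":0,"jaw":0.2}]' | grep -E "posi|^force"
python3 -m jog '[{"tx":0.20,"ty":-0.15,"tz":0,"roll":0,"jaw":0.2},{"tx":0,"ty":0,"tz":0,"roll":0,"jaw":0.2}]'| grep -E "posi|^force"
```

```text
position: [0.4831, 0.2144, 0.1471]
force: [3.5, 2.1, 7.0]
position: [0.4817, 0.2163, 0.1471]
force: [3.5, 3.0, 7.9]
```

```bash
python3 -m jog '[{"tx":0.21,"ty":-0.14,"tz":0,"roll":0,"jaw":0.2},{"tx":0,"ty":0,"tz":0,"roll":0,"jaw":0.2}]'| grep -E "posi|^force"
```

```text
position: [0.4803, 0.2183, 0.1471]
force: [3.0, 2.6, 6.5]
```

```bash
python3 -m jog '[{"tx":0.22,"ty":-0.12,"tz":0,"roll":0,"jaw":0.2},{"tx":0,"ty":0,"tz":0,"roll":0,"jaw":0.2}]'| grep -E "posi|^force"
```

```text
position: [0.4791, 0.2204, 0.1471]
force: [3.2, 0.9, 6.2]
```

```bash
python3 -m jog '[{"tx":0.23,"ty":-0.11,"tz":0,"roll":0,"jaw":0.2},{"tx":0,"ty":0,"tz":0,"roll":0,"jaw":0.2}]'| grep -E "posi|^force"
```

```text
position: [0.4779, 0.2226, 0.1471]
force: [2.7, 1.5, 6.5]
```

```bash
python3 -m jog '[{"tx":0.23,"ty":-0.10,"tz":0,"roll":0,"jaw":0.2},{"tx":0,"ty":0,"tz":0,"roll":0,"jaw":0.2}]'| grep -E "posi|^force"
```

```text
position: [0.4769, 0.2249, 0.1471]
force: [3.1, 0.4, 7.6]
```

```bash
python3 -m jog '[{"tx":0.23,"ty":-0.09,"tz":0,"roll":0,"jaw":0.2},{"tx":0,"ty":0,"tz":0,"roll":0,"jaw":0.2}]'| grep -E "posi|^force"
```

```text
position: [0.476, 0.2271, 0.1471]
force: [3.1, 1.0, 7.7]
```

```bash
python3 -m jog '[{"tx":0.24,"ty":-0.08,"tz":0,"roll":0,"jaw":0.2},{"tx":0,"ty":0,"tz":0,"roll":0,"jaw":0.2}]'| grep -E "posi|^force"; python3 - <<'E'
from h import *
np.set_printoptions(precision=4,suppress=True)
for n in ["top","scene"]:
  C,img=look(n); np.save("now_"+n,img)
  for t in ["carriage_face","stop_face"]:
    for r in landmark_of(n,t)[:1]: print(t,round(r["p"],2),r["point"],atz(C,r["point"],.05))
E
```

```text
position: [0.4752, 0.2295, 0.1471]
force: [3.3, 0.5, 7.5]
carriage_face 0.64 [235.7, 234.0] [0.5    0.0024 0.05  ]
stop_face 0.76 [232.6, 233.9] [0.5085 0.0025 0.05  ]
carriage_face 0.57 [176.0, 249.4] [0.4975 0.0123 0.05  ]
stop_face 0.79 [179.6, 251.2] [0.5155 0.0086 0.05  ]
```

```bash
python3 -m jog '[{"tx":0.24,"ty":-0.06,"tz":0,"roll":0,"jaw":0.2},{"tx":0,"ty":0,"tz":0,"roll":0,"jaw":0.2}]'| grep -E "posi|^force"
```

```text
position: [0.4747, 0.2312, 0.1471]
force: [3.1, -1.9, 8.3]
```

```bash
python3 -m jog '[{"tx":0.25,"ty":-0.05,"tz":0,"roll":0,"jaw":0.2},{"tx":0,"ty":0,"tz":0,"roll":0,"jaw":0.2}]'| grep -E "posi|^force"
```

```text
position: [0.4746, 0.2318, 0.1471]
force: [4.5, -8.7, 7.3]
```

Contact: the knob stalled and the reaction rose to about 9 N. Hold, ease the preload, then release.

```bash
python3 -m jog '[{"tx":0,"ty":0,"tz":0,"roll":0,"jaw":0.2},{"tx":0,"ty":0,"tz":0,"roll":0,"jaw":0.2},{"tx":-0.12,"ty":0.02,"tz":0,"roll":0,"jaw":0.2},{"tx":0,"ty":0,"tz":0,"roll":0,"jaw":0.2}]'| grep -E "posi|^force"
python3 -m jog '[{"tx":0,"ty":0,"tz":0,"roll":0,"jaw":0.6},{"tx":0,"ty":0,"tz":0,"roll":0,"jaw":0.6},{"tx":0,"ty":0,"tz":0,"roll":0,"jaw":0.6},{"tx":0,"ty":0,"tz":0,"roll":0,"jaw":0.6},{"tx":0,"ty":0,"tz":0,"roll":0,"jaw":0.6}]'
```

```text
position: [0.4747, 0.2314, 0.1471]
force: [3.6, -4.7, 7.3]
time_s: 26.85
position: [0.4718, 0.2328, 0.1454]
tcp_rot: [[-0.001, 1.0, -0.002], [1.0, 0.001, -0.001], [-0.001, -0.002, -1.0]]
force: [-0.3, 0.6, -0.2]
opening: 0.577
grasp_force: 0.0
```

```bash
python3 -m jog '[{"tx":0,"ty":0,"tz":-2,"roll":0,"jaw":0.6},{"tx":0,"ty":0,"tz":-4,"roll":0,"jaw":0.6},{"tx":0,"ty":0,"tz":-4,"roll":0,"jaw":0.6},{"tx":-4,"ty":2,"tz":-4,"roll":0,"jaw":0.6},{"tx":-4.5,"ty":2,"tz":0,"roll":0,"jaw":0.6},{"tx":-4.5,"ty":0,"tz":0,"roll":0,"jaw":0.6},{"tx":-4.5,"ty":0,"tz":0,"roll":0,"jaw":0.6},{"tx":-4.5,"ty":0,"tz":0,"roll":0,"jaw":0.6}]'
python3 -m jog '[{"tx":0,"ty":0,"tz":0,"roll":0,"jaw":0.6},{"tx":0,"ty":0,"tz":0,"roll":0,"jaw":0.6}]'|grep posi
python3 - <<'E'
from h import *
np.set_printoptions(precision=4,suppress=True)
C,img=look("wrist"); 
for t,z in [("carriage_face",.05),("stop_face",.05),("crank_knob",.144)]:
    for r in landmark_of("wrist",t)[:1]: print(t,round(r["p"],2),r["point"],atz(C,r["point"],z))
# column profile around the stop: orange strip and bumper rows
mc=trace("wrist","carriage"); ms=trace("wrist","stop")
for n,m in (("carriage",mc),("stop",ms)):
    if m:
        print(n,round(m[0]["p"],2),m[0]["bbox"])
if mc and ms:
    a,b=mc[0]["pixels"],ms[0]["pixels"]
    for col in range(225,300,15):
        ya=np.nonzero(a[:,col])[0]; yb=np.nonzero(b[:,col])[0]
        if len(ya) and len(yb): print(col,ya.max(),yb.min(), atz(C,[ya.max()+.5,col],.06)[1],atz(C,[yb.min()-.5,col],.068)[1])
C,img=look("scene")
for t,z in [("block_blue",.005),("slot_blue",0)]:
    for r in landmark_of("scene",t)[:1]: print(t,round(r["p"],2),atz(C,r["point"],z))
E
```

```text
time_s: 27.65
position: [0.5091, 0.0182, 0.2791]
tcp_rot: [[-0.002, 1.0, -0.001], [1.0, 0.002, 0.0], [0.0, -0.001, -1.0]]
force: [1.3, -0.2, 0.5]
opening: 0.597
grasp_force: 0.0
position: [0.5093, 0.0188, 0.2791]
carriage_face 0.75 [182.9, 255.0] [0.5102 0.0016 0.05  ]
stop_face 0.78 [181.8, 254.7] [0.5098 0.0032 0.05  ]
carriage 0.97 [211.2, 120.9, 94.7, 61.7]
stop 0.94 [214.3, 181.9, 83.7, 23.5]
225 182 183 0.004607595707864884 0.006475987117759874
240 183 184 0.0031591659344577527 0.0050595546822993775
255 184 185 0.0017065227984264658 0.003639001961829036
270 185 186 0.0002500594423303776 0.0022147134139753194
285 184 186 0.0016308465741653316 0.0021774386617023495
block_blue 0.81 [ 0.5639 -0.2879  0.005 ]
slot_blue 0.87 [ 0.5499 -0.2777  0.    ]
```

The carriage and stop masks are adjacent, the block is in its slot, and the arm is clear of everything. Handing in.

```bash
python3 -c "
from rig import hand_in
print(hand_in())"
```

```text
the job is handed in; nothing more can be done
None
```

The job is handed in at about 28 s of the 72 allowed, with no verdict returned: the blue block sits flat and released in its blue slot, and the carriage is wound to touch the end stop (about 9 N at the knob, roughly 45 N at the stop), with the yellow block, bottle and tip box never approached or touched.

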